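# Fit the handle to the leaf press

### The arm

A 6-joint arm with a two-finger parallel gripper is mounted at the origin on the work surface. World frame = base frame: x ahead of the robot, y to its left, z up, the work surface at z = 0. Lengths are in m, angles in rad, forces in N, time in s.
With the tool pointing down it reaches from about 0.375 to 0.9 m from the base axis. Payload 3.1 kg.
Tool frame: the origin (TCP) lies midway between the tips of the shut fingers; the grasp point (between the pads) lies 19 mm behind it (manip.grasp_offset is the distance from the TCP to the grasp point, in m); z points along the fingers, y is the line along which they close (so a half turn about z gives the same grasp; the last joint's range is limited). The gripper opens to 85 mm and grips with 20 to 120 N. Pads are 22 mm wide; open, the fingers measure 114 mm over their backs; the gripper's body (76 mm by 85 mm) begins 54 mm behind the grasp point. The pads swing forward as they close: fully open they stand 13 mm farther back than shut.
Start: joints at [-1.315, 0.527, 1.433, -0, 1.181, -0.178], TCP at [0.263, -0.567, 0.231] pointing down, gripper open.
Joint ranges: [-3.08, 3.08], [-0.75, 2.2], [0.22, 2.44], [-1.43, 4.57], [0, 2.65], [-2.85, 2.85]. Speed limits (rad/s): [2.79, 2.79, 3.14, 3.14, 3.14, 3.14].

### API

Orientations are given as a unit quaternion [x, y, z, w].
In Python, from station import sensors, cams, order, manip gives the robot as it stands.
- The arm moves only by the tool move_arm, never from a script. Its argument "targets" is a list of rows, each an object of numbers: "dx", "dy", "dz": the shift along the world's x, y, z normalised to -1 to 1, where 1 is 25 mm; "rx", "ry", "rz": the turn, a rotation vector about the world's x, y, z normalised to -1 to 1, where 1 is 30 degrees. A call has exactly 10 rows; each row shifts and turns the commanded pose from where the row before left it; what a row does not reach is not made up. A row lasts 1/8 s, in which the tool goes at most 62.5 mm and 10.7 degrees, less where a joint would pass 70% of its speed; a pose out of reach is approached as far as the arm can. A call with a number of a shift or a turn outside -1 to 1 is refused whole. A call with a gripper value outside its range is refused whole. "claw" is the opening in per cent of the stroke, from 0 (shut) to 100 (fully open), set as the call begins (left out, the last holds). The fingers move at their own pace and stop on an object; "newtons" is the grip in N (left out, the last holds). Time passes only in rows, so rows that do not move let the fingers close, or fill a call up. It gives the time, the measured TCP pose, the force, the opening and the grip force at its end, in the units of the state.
- sensors.sense(): the state, without advancing time (a new reading comes with each control period).
- cams.snapshot(name): name is "scene" or "top" or "wrist"; returns the picture (400x640x3 uint8, red, green, blue); there is no depth.
- cams.camera_model(name): a dict with "fx", "fy", "cx", "cy" (pixels), "extrinsics" (4x4, takes a point from world to camera coordinates). Camera axes: x right, y down, z forward; pixel columns grow to the right and rows downward; lengths in m; the calibration is good to about 2 mm. A picture is of the moment at which its call begins: read the wrist's pose just before it. camera_model takes no time and is no camera call; for the wrist camera it gives the pose at the moment of the call.
- order.sign_off(): hands the job in; it is judged then, once.
The state is a dict: "t": time; "q": joint angles; "qd": joint speeds; "tau": joint torques, N m; "tcp_pos": TCP position; "tool_rot": TCP orientation; "force": force on the tool from outside, world axes, zero at the start; "ft_torque": the same for the moment, N m; "finger_gap": opening from 0.0 (shut) to 1.0 (fully open); "gripper_force": force on a finger pad.
Only numpy, scipy, OpenCV 4.12 (cv2) and the standard library are available. Lean on these libraries where they do the work, as an engineer would, in place of code of your own. Each camera call takes 0.05 s, during which the arm holds its last target. There are 200 camera calls.

### The job

Take the loose tube handle out of its wooden cradle and slide it, hole upwards, onto the square spigot of the green leaf press until the red spring button pops up through the hole in the tube. Slide it on gently by feel, without ramming or forcing it, then let go and leave it locked on. Leave the bowl and the gold packets where they are.

Things in the scene. Friction and masses are not known exactly. Their poses are not given: they have to be found in the camera images.
- handle: loose square tube handle, 200 mm long, 0.10-0.17 kg. Origin on its axis, 100 mm from each end; +y to the open mouth, +z up on the hole side. y +10 to +100: alloy tube, 24 mm outside, 18 inside, its last 9 mm belled (about 34 mm outside, 29 inside); 11 mm square hole in the top wall, centre y +60. y -94 to +10: black rubber grip 28 mm square; take it here, it balances near y -15. Over 22 N against press or spigot dents it
- cradle: fixed wooden rack, 80 x 200 mm; origin under its centre, +y along the handle. The handle lies in two notched saddles (16 mm long at y +52 and -68, notch cheeks 10 mm high), axis 66 mm above the table, mouth to +y, shifted up to 6 mm along y; lift it straight up. Between the saddles only the base, 14 mm high
- press: fixed green bench press, 200 x 190 x 220 mm; origin under its centre. From its -y side a level spigot points to its -y, axis 85 mm up: dark 44 mm square collar, then a bare 16 mm square stub 85 mm long. Collar face at y -115, but hand-set: up to 15 mm nearer or farther and 4.5 mm sideways (x), not measured, firmly clamped. Handle's +y goes along press +y; 1 mm play all round; end stop: mouth on collar
- button (a joint): red spring button on top of the stub, 8 mm wide, 40 mm from the collar face, standing 6 mm proud. 0 = fully out, up to 0.0075 m pressed in; 2 N starts it, 5 N sinks it. The bell rides over it and presses it in by 3 to 6 mm (3 to 10 N of push); it pops out through the hole once the mouth is within 1.5 mm of the collar
- stack_tall: loose stack of two gold leaf packets, 92 x 92 x 40 mm, origin under its centre; leave alone
- stack_low: loose gold leaf packet, 92 x 92 x 20 mm, origin under its centre; leave alone
- bowl: loose white bowl, 90 mm wide, 50 mm high, origin under its centre; leave alone
Things that resemble listed ones, but are neither listed nor needed, are in the scene too. What is meant by the handle is not turquoise or white, and is the larger of those in its own colour.

How it is judged:
On the way, in this order (a step that is already met when the one before it is completed fails the run):
1. the handle is lifted clear of its cradle (height (world z) of handle above 0.08 m), for 0.1 s.
2. the tube has ridden over the spring button and holds it pressed in (value of joint button above 0.0025 m and y of handle in the frame of press between -0.27 and -0.196 m and angle between the y axis of handle and the y axis of press, either way round below 0.15 rad and x of handle in the frame of press between -0.014 and 0.014 m and z of handle in the frame of press between 0.072 and 0.098 m), for 0.05 s.
At the end, for the whole second after the job is handed in: The handle sits on the spigot hole side up, with its mouth home at the collar (origin 196 to 234 mm from the press's along y, 14 mm across), its axis within 5.7 degrees of the press's y, the button out through the hole (joint under 1.5 mm), the handle released and at rest (value of joint button below 0.0015 m and y of handle in the frame of press between -0.234 and -0.196 m and angle between the y axis of handle and the y axis of press, either way round below 0.1 rad and angle between handle's own z axis and vertical below 0.12 rad and x of handle in the frame of press between -0.014 and 0.014 m and z of handle in the frame of press between 0.072 and 0.098 m and linear speed of handle below 0.01 m/s); the robot touches nothing.
It fails at once if the handle is pressed against the press or its spigot with more than 22 N (contact force between handle and press above 22 N).
It fails at once if the tall packet stack is moved more than 15 mm (distance of stack_tall from where it was at the start of the episode above 0.015 m).
It fails at once if the low packet is moved more than 15 mm (distance of stack_low from where it was at the start of the episode above 0.015 m).
It fails at once if the bowl is moved more than 15 mm (distance of bowl from where it was at the start of the episode above 0.015 m).
It also fails if it takes over 72 s, if anything falls off the work surface, if the arm or the gripper's body presses on something with over 40 N, if the wrist force passes 120 N, or if a joint passes its speed limit or range.

## Working session

There is one attempt and no reset: what is moved stays moved. The work goes in short steps, Python scripts to look and compute and a tool call to move; the robot and the scene stay as the last step left them, time stands still between calls to the robot, and variables do not carry over. Pictures are saved under pics/ and viewed, at most 10 in all, crops included, and the job is handed in when it is done.

Besides the shell and the picture viewer there is one more tool, called after ">>>" as name([rows], argument=value, ...), one row to a line, values as JSON. move_arm: Moves the arm, as the interface text tells. Scaled input: -1 to 1 covers 25 mm each way for a shift and 30 degrees each way for a turn. Its arguments: {"type":"object","properties":{"targets":{"type":"array"},"claw":{"type":"number"},"newtons":{"type":"number"}},"required":["targets"]}

```bash
mkdir -p pics; python3 - <<'E'
from station import sensors,cams
import cv2,numpy as np
for n in("scene","top"):
    im=cams.snapshot(n); np.save(f"pics/{n}0.npy",im); cv2.imwrite(f"pics/{n}0.png",im[:,:,::-1])
    m=cams.camera_model(n); print(n,m["fx"],m["fy"],m["cx"],m["cy"],np.round(m["extrinsics"],4).tolist())
print(sensors.sense())
E
```

```text
scene 452.2055877295115 452.2055877295115 331.556858743118 193.86213456366474 [[-0.1103, 0.9939, 0.0087, 0.0412], [0.7864, 0.0926, -0.6108, -0.3236], [-0.6078, -0.0606, -0.7918, 1.4963], [0.0, 0.0, 0.0, 1.0]]
top 517.7021859190761 517.7021859190761 325.46873143835427 202.71928781967978 [[0.0031, -0.9999, 0.015, -0.0204], [-0.9861, -0.0056, -0.166, 0.4957], [0.1661, -0.0143, -0.986, 1.5393], [0.0, 0.0, 0.0, 1.0]]
{'t': 0.1, 'q': array([-1.31450201e+00,  5.28373310e-01,  1.43374905e+00,  2.45681876e-05,
        1.18141111e+00, -1.78497696e-01]), 'qd': array([ 4.13341406e-04, -2.53196110e-03, -4.45459129e-03,  3.18310426e-06,
        9.51562081e-04,  2.49933185e-03]), 'tau': array([-3.85066651e-04, -4.43304527e+01, -1.78586680e+01, -2.45695792e-04,
        3.86085041e-03, -4.28562188e-06]), 'tcp_pos': array([ 0.2631353 , -0.56621237,  0.2304394 ]), 'tool_rot': array([ 9.76462957e-01,  2.15682988e-01, -2.63864200e-05, -9.70118886e-04]), 'force': array([-0.49179572,  0.16842585,  0.66065556]), 'ft_torque': array([ 0.05703238, -0.01290371,  0.02994937]), 'gripper_force': 0.0, 'finger_gap': 0.9999593959669439}
```

View pics/top0.png

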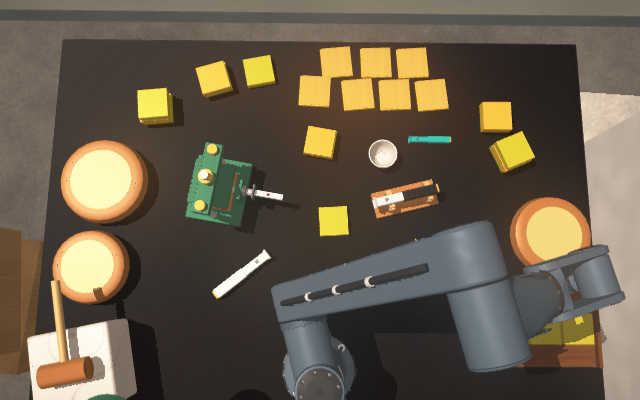

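View pics/scene0.png

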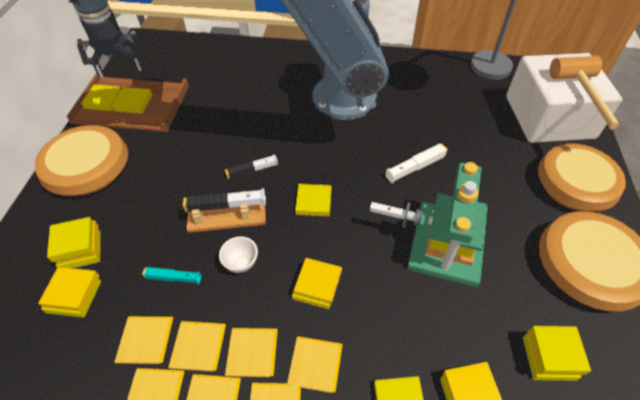

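The top view shows four candidates:
- black and alloy handle in the cradle, top (405,197), scene (225,201)
- smaller black handle on the table, scene (252,166)
- turquoise handle, top (430,140)
- white handle, top (242,273)

I choose the one in the cradle: it's black and alloy, and the larger of that colour. The press spigot is at top (265,195), scene (395,211). Next is a close crop to check the choice.

```bash
python3 - <<'E'
import cv2,numpy as np
t=np.load("pics/top0.npy");s=np.load("pics/scene0.npy")
def c(im,x,y): return cv2.resize(im[y:y+60,x:x+80],(400,300),interpolation=cv2.INTER_CUBIC)
o=np.vstack([np.hstack([c(t,365,168),c(t,225,165)]),np.hstack([c(s,180,175),c(s,360,175)])])
cv2.imwrite("pics/crop1.png",o[:,:,::-1])
E
```

```text
(no output)
```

View pics/crop1.png

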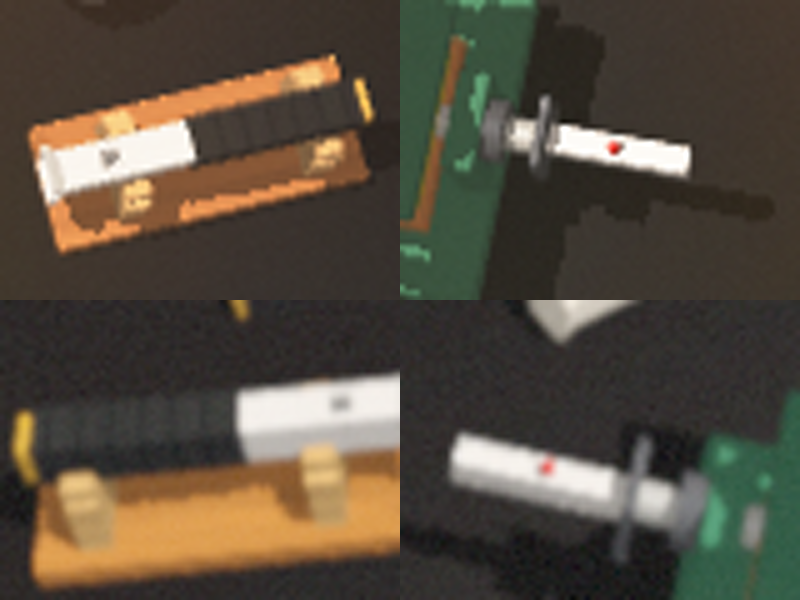

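The crop confirms it: black rubber grip, alloy tube with the hole on top (top ≈(387,200)), bell at (374,202), yellow end at (438,188). The spigot tip is at top ≈(362.5/5…) i.e. (282.5,197), button (268,194.5), collar plate (253.5,192). Now positions by ray/plane intersection, cross-checked with the scene camera.

```bash
cat > h.py <<'E'
import numpy as np
from station import sensors,cams
def ray(m,u,v):
    E=np.array(m["extrinsics"]);R=E[:3,:3];o=-R.T@E[:3,3]
    return o,R.T@np.array([(u-m["cx"])/m["fx"],(v-m["cy"])/m["fy"],1])
def plane(m,u,v,z):
    o,d=ray(m,u,v); return o+d*(z-o[2])/d[2]
def proj(m,p):
    E=np.array(m["extrinsics"]);c=E[:3,:3]@np.asarray(p)+E[:3,3]
    return np.array([m["fx"]*c[0]/c[2]+m["cx"],m["fy"]*c[1]/c[2]+m["cy"]])
E
python3 - <<'E'
from h import *
T=cams.camera_model("top");S=cams.camera_model("scene")
f=lambda x,y,ox,oy:(ox+x/5,oy+y/5)
for n,m,p,z in [("end",T,f(364,100,365,168),.078),("black/alloy",T,f(191,143,365,168),.079),("hole",T,f(110,157,365,168),.078),("mouth",T,f(43,173,365,168),.08),
 ("tip",T,f(290,160,225,165),.093),("btn",T,f(215,147,225,165),.096),("collar",T,f(153,137,225,165),.093),
 ("S end",S,f(22,430,180,175),.073),("S b/a top mid",S,f(238,402,180,475-300+0-60*0),.079),
 ]:
    print(n,np.round(plane(m,*p,z)*1000,1))
g=lambda x,y,ox,oy:(ox+x/5,oy+(y-300)/5)
for n,p,z in [("Send",g(26,430,180,175),.075),("Sba",g(238,402,180,175),.079),("Shole",g(341,402,180,175),.078),("Stip",g(456,448,280,175),.093),("Sbtn",g(546,466,280,175),.096),("Scollar",g(622,482,280,175),.093)]:
    print(n,np.round(plane(S,*p,z)*1000,1))
E
```

```text
end [ 536.4 -355.3   78. ]
black/alloy [ 509.3 -250.3   79. ]
hole [ 500.7 -201.7   78. ]
mouth [ 490.4 -161.3   80. ]
tip [503.5 108.1  93. ]
btn [510.5 152.2  96. ]
collar [516.9 189.2  93. ]
S end [ 698.7 -302.5   73. ]
S b/a top mid [ 676.3 -206.5   79. ]
Send [ 533.9 -352.    75. ]
Sba [ 507.1 -249.7   79. ]
Shole [ 500.3 -198.5   78. ]
Stip [504.1 111.6  93. ]
Sbtn [512.  155.6  96. ]
Scollar [515.1 192.9  93. ]
```

>>> move_arm([
  {"dx":1,"dy":1,"rz":0.26},
  {"dx":1,"dy":1,"rz":0.26},
  {"dx":1,"dy":1,"rz":0.26},
  {"dx":1,"dy":1,"rz":0.26},
  {"dx":1,"dy":1,"rz":0.26},
  {"dx":1,"dy":1,"rz":0.26},
  {"dx":1,"dy":1,"rz":0.26},
  {"dx":1,"dy":1,"rz":0.26},
  {"dx":1,"dy":1,"rz":0.26},
  {"dx":1,"dy":1,"rz":0.26},
], claw=100)

```text
schema error: expected keys dx, dy, dz, rx, ry, rz
```

```bash
python3 - <<'E'
from h import *
import cv2
m=cams.camera_model("wrist");im=cams.snapshot("wrist");np.save("pics/w1.npy",im);np.save("pics/w1m.npy",m,allow_pickle=True)
cv2.imwrite("pics/w1.png",im[:,:,::-1]);s=sensors.sense();print(s["tcp_pos"],s["tool_rot"])
print(m)
E
```

```text
[ 0.26315094 -0.56631127  0.23057458] [ 9.76460166e-01  2.15696248e-01 -3.45497211e-05 -8.19505741e-04]
{'fx': 275.628182760086, 'fy': 275.628182760086, 'cx': 316.3344342756326, 'cy': 201.70729508356766, 'extrinsics': array([[ 0.41994559, -0.90754796, -0.00155048, -0.62504303],
       [-0.87611494, -0.40584529,  0.26021569, -0.03300111],
       [-0.23678747, -0.10791804, -0.96554927,  0.37763425],
       [ 0.        ,  0.        ,  0.        ,  1.        ]])}
```

View pics/w1.png

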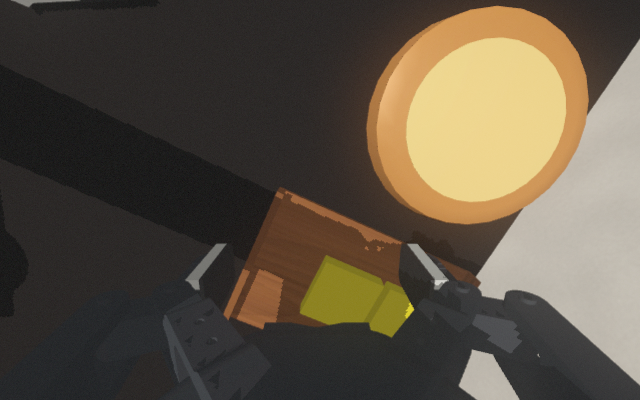

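The move was refused because every row needs all six keys, so this picture is only the start view (tray with packets, pie). The arm hasn't moved.

>>> move_arm([
  {"dx":1,"dy":1,"dz":0,"rx":0,"ry":0,"rz":0.26},
  {"dx":1,"dy":1,"dz":0,"rx":0,"ry":0,"rz":0.26},
  {"dx":1,"dy":1,"dz":0,"rx":0,"ry":0,"rz":0.26},
  {"dx":1,"dy":1,"dz":0,"rx":0,"ry":0,"rz":0.26},
  {"dx":1,"dy":1,"dz":0,"rx":0,"ry":0,"rz":0.26},
  {"dx":1,"dy":1,"dz":0,"rx":0,"ry":0,"rz":0.26},
  {"dx":1,"dy":1,"dz":0,"rx":0,"ry":0,"rz":0.26},
  {"dx":1,"dy":1,"dz":0,"rx":0,"ry":0,"rz":0.26},
  {"dx":1,"dy":1,"dz":0,"rx":0,"ry":0,"rz":0.26},
  {"dx":1,"dy":1,"dz":0,"rx":0,"ry":0,"rz":0.26},
], claw=100)

```text
t: 1.4
tcp_pos: [0.5139, -0.3158, 0.231]
tool_rot: [0.621, 0.784, -0.0, -0.0]
force: [-0.2, -0.7, -0.1]
finger_gap: 1.0
gripper_force: 0.0
```

```bash
python3 - <<'E'
from h import *
import cv2
m=cams.camera_model("wrist");im=cams.snapshot("wrist");np.save("pics/w2.npy",im);np.save("pics/w2m.npy",m,allow_pickle=True)
cv2.imwrite("pics/w2.png",im[:,:,::-1]);s=sensors.sense();print(s["tcp_pos"],s["tool_rot"],s["q"])
E
```

```text
[ 0.51663562 -0.31238614  0.23104601] [ 6.19147311e-01  7.85272705e-01  1.83954642e-03 -4.91415111e-05] [-0.73057502  0.49880224  1.48849148  0.00400771  1.15463132 -0.96767664]
```

View pics/w2.png

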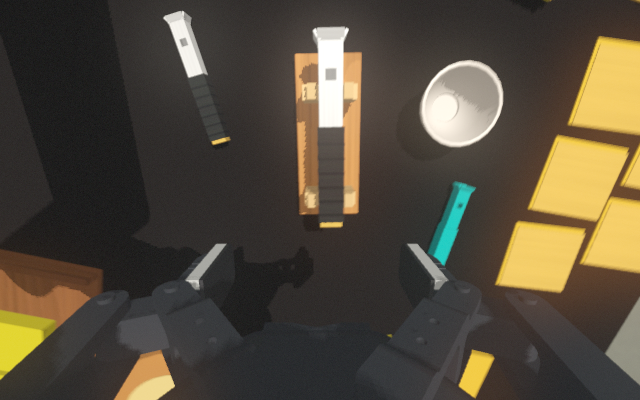

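This shows the handle almost vertical in the wrist view: mouth top edge (331,28), hole (331,74), alloy/grip joint (331,127), rear end (331,222), with the smaller look-alike at (198,75).

```bash
python3 - <<'E'
from h import *
m=np.load("pics/w2m.npy",allow_pickle=True).item()
for n,p,z in [("mouth",(331,28),.083),("hole",(331,74),.078),("joint",(331,127),.080),("end",(331,221),.080)]:
    print(n,np.round(plane(m,*p,z)*1000,1))
s=sensors.sense();print(s["tcp_pos"])
E
```

```text
mouth [ 492.1 -162.9   83. ]
hole [ 501.6 -200.3   78. ]
joint [ 513.6 -249.2   80. ]
end [ 538. -348.   80.]
[ 0.51663562 -0.31238614  0.23104601]
```

>>> move_arm([
  {"dx":0.03,"dy":0.25,"dz":-0.5,"rx":0,"ry":0,"rz":0.02},
  {"dx":0.04,"dy":0.3,"dz":-0.7,"rx":0,"ry":0,"rz":0},
  {"dx":0.04,"dy":0.3,"dz":-0.7,"rx":0,"ry":0,"rz":0},
  {"dx":0.04,"dy":0.3,"dz":-0.7,"rx":0,"ry":0,"rz":0},
  {"dx":0.04,"dy":0.3,"dz":-0.7,"rx":0,"ry":0,"rz":0},
  {"dx":0.04,"dy":0.25,"dz":-0.7,"rx":0,"ry":0,"rz":0},
  {"dx":0,"dy":0,"dz":-0.7,"rx":0,"ry":0,"rz":0},
  {"dx":0,"dy":0,"dz":-0.5,"rx":0,"ry":0,"rz":0},
  {"dx":0,"dy":0,"dz":0,"rx":0,"ry":0,"rz":0},
  {"dx":0,"dy":0,"dz":0,"rx":0,"ry":0,"rz":0},
])

```text
t: 2.7
tcp_pos: [0.5193, -0.2749, 0.1016]
tool_rot: [0.619, 0.785, -0.0, 0.0]
force: [-0.6, -0.3, 0.4]
finger_gap: 1.002
gripper_force: 0.0
```

```bash
python3 - <<'E'
from h import *
import cv2
m=cams.camera_model("wrist");im=cams.snapshot("wrist");np.save("pics/w3.npy",im)
print(np.round(proj(m,[.4916,-.161,.083]),1),np.round(proj(m,[.5016,-.2003,.078]),1))
cv2.imwrite("pics/w3.png",im[:,:,::-1]);s=sensors.sense();print(s["tcp_pos"],s["tool_rot"],s["force"])
E
```

```text
[316.   21.1] [317.1 105.6]
[ 0.51946401 -0.27486669  0.10189871] [ 6.19111940e-01  7.85302399e-01 -1.81517608e-05  7.40105261e-04] [1.2593944  0.16259447 0.34471816]
```

View pics/w3.png

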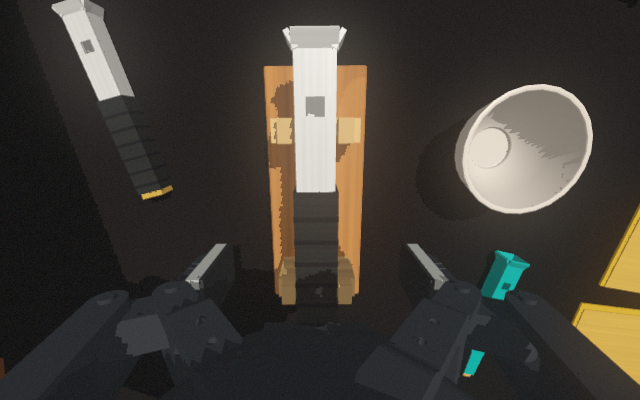

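The handle is vertical and centred between the fingers (hole at (315,106), predicted (317,106)). The bowl and turquoise look-alike are clear of the fingers. I'll descend and grasp.

>>> move_arm([
  {"dx":0,"dy":0,"dz":-0.3,"rx":0,"ry":0,"rz":0},
  {"dx":0,"dy":0,"dz":-0.4,"rx":0,"ry":0,"rz":0},
  {"dx":0,"dy":0,"dz":-0.4,"rx":0,"ry":0,"rz":0},
  {"dx":0,"dy":0,"dz":-0.4,"rx":0,"ry":0,"rz":0},
  {"dx":0,"dy":0,"dz":-0.4,"rx":0,"ry":0,"rz":0},
  {"dx":0,"dy":0,"dz":-0.3,"rx":0,"ry":0,"rz":0},
  {"dx":0,"dy":0,"dz":0,"rx":0,"ry":0,"rz":0},
  {"dx":0,"dy":0,"dz":0,"rx":0,"ry":0,"rz":0},
  {"dx":0,"dy":0,"dz":0,"rx":0,"ry":0,"rz":0},
  {"dx":0,"dy":0,"dz":0,"rx":0,"ry":0,"rz":0},
])

```text
t: 4.0
tcp_pos: [0.5192, -0.2745, 0.0467]
tool_rot: [0.619, 0.785, -0.0, 0.0]
force: [-0.1, 0.1, -0.1]
finger_gap: 1.001
gripper_force: 0.0
```

>>> move_arm([
  {"dx":0,"dy":0,"dz":0,"rx":0,"ry":0,"rz":0},
  {"dx":0,"dy":0,"dz":0,"rx":0,"ry":0,"rz":0},
  {"dx":0,"dy":0,"dz":0,"rx":0,"ry":0,"rz":0},
  {"dx":0,"dy":0,"dz":0,"rx":0,"ry":0,"rz":0},
  {"dx":0,"dy":0,"dz":0,"rx":0,"ry":0,"rz":0},
  {"dx":0,"dy":0,"dz":0,"rx":0,"ry":0,"rz":0},
  {"dx":0,"dy":0,"dz":0,"rx":0,"ry":0,"rz":0},
  {"dx":0,"dy":0,"dz":0,"rx":0,"ry":0,"rz":0},
  {"dx":0,"dy":0,"dz":0,"rx":0,"ry":0,"rz":0},
  {"dx":0,"dy":0,"dz":0,"rx":0,"ry":0,"rz":0},
], claw=0, newtons=40)

```text
t: 5.25
tcp_pos: [0.5191, -0.2744, 0.0464]
tool_rot: [0.619, 0.785, 0.0, 0.0]
force: [-0.3, 0.3, 3.4]
finger_gap: 0.322
gripper_force: 40.2
```

>>> move_arm([
  {"dx":0,"dy":0,"dz":0.3,"rx":0,"ry":0,"rz":0},
  {"dx":0,"dy":0,"dz":0.9,"rx":0,"ry":0,"rz":0},
  {"dx":0,"dy":0,"dz":1,"rx":0,"ry":0,"rz":0},
  {"dx":0,"dy":0,"dz":1,"rx":0,"ry":0,"rz":0},
  {"dx":-0.3,"dy":1,"dz":0.6,"rx":0,"ry":0,"rz":-0.075},
  {"dx":-0.3,"dy":1,"dz":0.6,"rx":0,"ry":0,"rz":-0.075},
  {"dx":-0.3,"dy":1,"dz":0.6,"rx":0,"ry":0,"rz":-0.075},
  {"dx":-0.3,"dy":1,"dz":0.6,"rx":0,"ry":0,"rz":-0.075},
  {"dx":-0.3,"dy":1,"dz":0.6,"rx":0,"ry":0,"rz":-0.075},
  {"dx":-0.3,"dy":1,"dz":0.6,"rx":0,"ry":0,"rz":-0.075},
])

```text
t: 6.5
tcp_pos: [0.4732, -0.1232, 0.2167]
tool_rot: [0.708, 0.707, -0.0, -0.0]
force: [0.3, -0.3, -1.3]
finger_gap: 0.323
gripper_force: 39.8
```

>>> move_arm([
  {"dx":-0.22,"dy":0.95,"dz":0,"rx":0,"ry":0,"rz":-0.05},
  {"dx":-0.22,"dy":0.95,"dz":0,"rx":0,"ry":0,"rz":-0.05},
  {"dx":-0.22,"dy":0.95,"dz":0,"rx":0,"ry":0,"rz":-0.05},
  {"dx":-0.22,"dy":0.95,"dz":0,"rx":0,"ry":0,"rz":-0.05},
  {"dx":-0.22,"dy":0.95,"dz":0,"rx":0,"ry":0,"rz":-0.05},
  {"dx":-0.22,"dy":0.95,"dz":0,"rx":0,"ry":0,"rz":-0.05},
  {"dx":0,"dy":0,"dz":0,"rx":0,"ry":0,"rz":0},
  {"dx":0,"dy":0,"dz":0,"rx":0,"ry":0,"rz":0},
  {"dx":0,"dy":0,"dz":0,"rx":0,"ry":0,"rz":0},
  {"dx":0,"dy":0,"dz":0,"rx":0,"ry":0,"rz":0},
])

```text
t: 7.75
tcp_pos: [0.4413, 0.0176, 0.2163]
tool_rot: [0.761, 0.649, 0.0, 0.0]
force: [-0.0, 0.2, -0.7]
finger_gap: 0.318
gripper_force: 39.8
```

```bash
python3 - <<'E'
from h import *
import cv2
m=cams.camera_model("wrist");im=cams.snapshot("wrist");np.save("pics/w4.npy",im);np.save("pics/w4m.npy",m,allow_pickle=True)
for n,p in dict(tip=[.5038,.1098,.093],btn=[.511,.1535,.096],col=[.516,.191,.093]).items(): print(n,np.round(proj(m,p),1))
cv2.imwrite("pics/w4.png",im[:,:,::-1]);s=sensors.sense();print(s["tcp_pos"],s["tool_rot"],s["force"])
E
```

```text
tip [368.7  85.2]
btn [372.2  28. ]
col [372.7 -23. ]
[0.44121727 0.01763624 0.21626766] [ 7.60635424e-01  6.49179291e-01 -1.91300598e-05  1.85467304e-05] [-0.73151421 -0.90701295 -1.12525473]
```

View pics/w4.png

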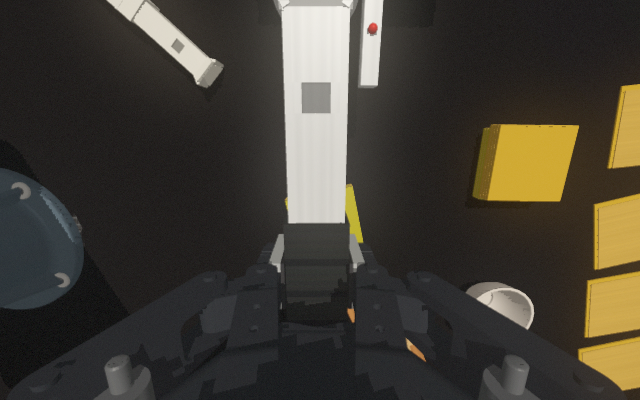

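The held handle is level and straight in the grip (tube columns ~284–349, hole (316,97)). The stub is visible to the right with its button at (373,28) and tip at (369,86), both within about a pixel of prediction. Next I'll measure both edges numerically.

```bash
python3 - <<'E'
from h import *
im=np.load("pics/w4.npy").astype(float);g=im.mean(2)
m=np.load("pics/w4m.npy",allow_pickle=True).item()
for r in (12,45,60,75): print(r,g[r,352:390].astype(int).tolist())
for r in (30,60,130,160,190): 
    row=g[r]; w=np.where(row[270:356]>120)[0]+270
    print(r,w.min(),w.max(),row[278:292].astype(int).tolist(),row[340:352].astype(int).tolist())
print("col tip",g[78:96,370].astype(int).tolist())
red=(im[...,0]>1.8*im[...,1])&(im[...,0]>90)&(im[...,2]<80)
red[:, :355]=0;red[:,390:]=0;red[60:]=0
y,x=np.nonzero(red);print("red",x.mean(),y.mean(),len(x))
E=m["extrinsics"];print("cam",-E[:3,:3].T@E[:3,3])
E
```

```text
12 [123, 108, 77, 75, 76, 74, 74, 79, 78, 91, 122, 139, 199, 236, 233, 233, 233, 233, 233, 232, 230, 230, 227, 226, 225, 226, 227, 228, 228, 221, 170, 62, 61, 62, 59, 60, 59, 57]
45 [78, 80, 76, 78, 75, 75, 75, 86, 122, 128, 172, 225, 227, 228, 227, 228, 228, 227, 226, 226, 224, 222, 222, 222, 223, 225, 225, 218, 151, 66, 65, 64, 63, 63, 63, 63, 61, 61]
60 [76, 76, 74, 74, 74, 75, 79, 109, 122, 150, 215, 225, 224, 225, 226, 225, 226, 224, 223, 223, 221, 221, 221, 221, 222, 223, 216, 151, 63, 67, 65, 63, 62, 62, 59, 62, 61, 61]
75 [73, 71, 72, 71, 70, 74, 99, 121, 145, 207, 222, 222, 223, 223, 223, 223, 223, 222, 220, 219, 219, 219, 220, 221, 222, 215, 153, 67, 62, 63, 62, 59, 61, 57, 59, 57, 60, 59]
30 282 349 [69, 69, 70, 95, 174, 226, 226, 226, 226, 228, 227, 227, 228, 230] [235, 233, 232, 232, 232, 232, 232, 231, 228, 189, 79, 73]
60 283 348 [65, 68, 67, 71, 93, 170, 222, 223, 223, 222, 223, 223, 223, 225] [229, 227, 226, 227, 226, 226, 227, 226, 216, 78, 76, 74]
130 285 346 [60, 56, 61, 59, 61, 61, 72, 143, 213, 214, 213, 214, 214, 213] [215, 215, 215, 215, 214, 214, 205, 90, 64, 61, 61, 62]
160 286 346 [58, 57, 58, 58, 60, 58, 61, 83, 159, 211, 211, 211, 211, 211] [212, 212, 213, 212, 212, 205, 135, 63, 63, 61, 64, 63]
190 287 352 [56, 56, 57, 55, 55, 56, 57, 57, 81, 158, 209, 211, 211, 210] [211, 210, 211, 210, 208, 192, 144, 146, 145, 146, 145, 145]
col tip [219, 219, 220, 220, 218, 219, 217, 163, 121, 118, 79, 61, 63, 64, 63, 63, 62, 63]
red 372.4642857142857 27.839285714285715 56
cam [0.45145972 0.08161301 0.35807687]
```

```bash
python3 - <<'E'
from h import *
m=np.load("pics/w4m.npy",allow_pickle=True).item()
s=sensors.sense();t=s["tcp_pos"];a=2*np.arctan2(s["tool_rot"][1],s["tool_rot"][0])
X=np.array([np.cos(a),np.sin(a)]);Y=np.array([np.sin(a),-np.cos(a)])
print("tool yaw",np.degrees(a))
rel=lambda p:(np.round((p[:2]-t[:2])@X*1e3,1),np.round((p[:2]-t[:2])@Y*1e3,1))
for c,r in [(315.65,30),(315.7,60),(315.8,130),(315.85,160),(316,97)]:
    p=plane(m,c+.0,r,t[2]+.0316);print("tube",(c,r),rel(p))
P=[plane(m,c,r,.093) for c,r in [(373.15,12),(371.05,45),(370.25,60),(369.3,75),(369,85)]]
for p in P: print("stub",np.round(p*1e3,1),rel(p))
b=plane(m,372.5,27.8,.097);print("btn",np.round(b*1e3,1),rel(b))
f=np.polyfit([p[1] for p in P[:4]],[p[0] for p in P[:4]],1);print("stub dir deg",-np.degrees(np.arctan(f[0])),"x at y=.11",np.polyval(f,.11),"at .15",np.polyval(f,.15))
E
```

```text
tool yaw 80.95950497783517
tube (315.65, 30) (np.float64(98.0), np.float64(0.0))
tube (315.7, 60) (np.float64(88.3), np.float64(0.0))
tube (315.8, 130) (np.float64(63.7), np.float64(0.0))
tube (315.85, 160) (np.float64(52.1), np.float64(0.0))
tube (316, 97) (np.float64(75.7), np.float64(0.1))
stub [513.7 166.1  93. ] (np.float64(158.0), np.float64(48.3))
stub [509.3 141.6  93. ] (np.float64(133.1), np.float64(47.8))
stub [507.4 130.   93. ] (np.float64(121.3), np.float64(47.7))
stub [505.2 118.1  93. ] (np.float64(109.2), np.float64(47.4))
stub [504.1 109.9  93. ] (np.float64(101.0), np.float64(47.6))
btn [511.  153.4  97. ] (np.float64(145.0), np.float64(47.6))
stub dir deg -10.02548845126311 x at y=.11 0.5038034926173831 at .15 0.510874920828148
```

>>> move_arm([
  {"dx":0.33,"dy":-0.29,"dz":0,"rx":0,"ry":0,"rz":-0.013},
  {"dx":0.33,"dy":-0.29,"dz":0,"rx":0,"ry":0,"rz":0},
  {"dx":0.33,"dy":-0.29,"dz":-0.5,"rx":0,"ry":0,"rz":0},
  {"dx":0.33,"dy":-0.29,"dz":-0.9,"rx":0,"ry":0,"rz":0},
  {"dx":0.33,"dy":-0.29,"dz":-1,"rx":0,"ry":0,"rz":0},
  {"dx":0,"dy":0,"dz":-1,"rx":0,"ry":0,"rz":0},
  {"dx":0,"dy":0,"dz":-1,"rx":0,"ry":0,"rz":0},
  {"dx":0,"dy":0,"dz":-1,"rx":0,"ry":0,"rz":0},
  {"dx":0,"dy":0,"dz":-0.64,"rx":0,"ry":0,"rz":0},
  {"dx":0,"dy":0,"dz":0,"rx":0,"ry":0,"rz":0},
])

```text
t: 9.05
tcp_pos: [0.4816, -0.0182, 0.0635]
tool_rot: [0.763, 0.647, -0.001, -0.001]
force: [0.2, -0.0, -1.5]
finger_gap: 0.32
gripper_force: 39.8
```

>>> move_arm([
  {"dx":0,"dy":0,"dz":0,"rx":0,"ry":0,"rz":0},
  {"dx":0,"dy":0,"dz":0,"rx":0,"ry":0,"rz":0},
  {"dx":0,"dy":0,"dz":0,"rx":0,"ry":0,"rz":0},
  {"dx":0,"dy":0,"dz":0,"rx":0,"ry":0,"rz":0},
  {"dx":0,"dy":0,"dz":0,"rx":0,"ry":0,"rz":0},
  {"dx":0,"dy":0,"dz":0,"rx":0,"ry":0,"rz":0},
  {"dx":0,"dy":0,"dz":0,"rx":0,"ry":0,"rz":0},
  {"dx":0,"dy":0,"dz":0,"rx":0,"ry":0,"rz":0},
  {"dx":0,"dy":0,"dz":0,"rx":0,"ry":0,"rz":0},
  {"dx":0,"dy":0,"dz":0,"rx":0,"ry":0,"rz":0},
])

```text
t: 10.3
tcp_pos: [0.4823, -0.0181, 0.0653]
tool_rot: [0.763, 0.647, -0.0, -0.0]
force: [0.2, 0.0, -1.5]
finger_gap: 0.323
gripper_force: 39.8
```

```bash
python3 - <<'E'
from h import *
import cv2
ims=[]
for n,c in (("top",[.502,.1,.09]),("scene",[.502,.1,.09])):
    im=cams.snapshot(n);u,v=proj(cams.camera_model(n),c).astype(int);print(n,u-40,v-30)
    ims.append(cv2.resize(im[v-30:v+30,u-40:u+40],(400,300),interpolation=cv2.INTER_CUBIC))
cv2.imwrite("pics/pre.png",np.hstack(ims)[:,:,::-1])
s=sensors.sense();print(s["tcp_pos"],s["tool_rot"],s["force"],s["ft_torque"])
E
```

```text
top 245 167
scene 326 174
[ 0.48228179 -0.01803891  0.06531464] [ 7.62538080e-01  6.46943334e-01 -1.88174396e-06 -3.60063903e-06] [-1.413027   -0.81447381 -1.15276017] [ 0.00226565 -0.01793207  0.0200173 ]
```

View pics/pre.png

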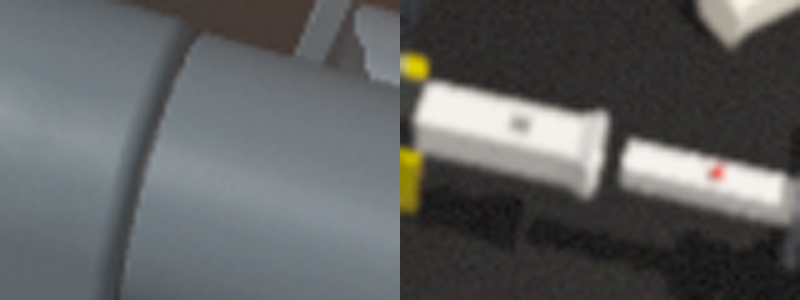

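The scene crop shows the tube collinear with the stub, hole up, with the mouth about 14 mm short of the tip (the top view is blocked by the arm). I'll lower the grip so it can slip as a force limit, and advance slowly.

>>> move_arm([
  {"dx":0.0148,"dy":0.0888,"dz":0,"rx":0,"ry":0,"rz":0},
  {"dx":0.0148,"dy":0.0888,"dz":0,"rx":0,"ry":0,"rz":0},
  {"dx":0.0148,"dy":0.0888,"dz":0,"rx":0,"ry":0,"rz":0},
  {"dx":0.0148,"dy":0.0888,"dz":0,"rx":0,"ry":0,"rz":0},
  {"dx":0.0148,"dy":0.0888,"dz":0,"rx":0,"ry":0,"rz":0},
  {"dx":0.0148,"dy":0.0888,"dz":0,"rx":0,"ry":0,"rz":0},
  {"dx":0.0148,"dy":0.0888,"dz":0,"rx":0,"ry":0,"rz":0},
  {"dx":0.0148,"dy":0.0888,"dz":0,"rx":0,"ry":0,"rz":0},
  {"dx":0.0148,"dy":0.0888,"dz":0,"rx":0,"ry":0,"rz":0},
  {"dx":0,"dy":0,"dz":0,"rx":0,"ry":0,"rz":0},
], newtons=25)

```text
t: 11.65
tcp_pos: [0.4856, 0.0021, 0.0653]
tool_rot: [0.762, 0.647, -0.0, -0.0]
force: [-0.1, -0.2, -1.0]
finger_gap: 0.319
gripper_force: 39.8
```

>>> move_arm([
  {"dx":0.0066,"dy":0.0395,"dz":0,"rx":0,"ry":0,"rz":0},
  {"dx":0.0066,"dy":0.0395,"dz":0,"rx":0,"ry":0,"rz":0},
  {"dx":0.0066,"dy":0.0395,"dz":0,"rx":0,"ry":0,"rz":0},
  {"dx":0.0066,"dy":0.0395,"dz":0,"rx":0,"ry":0,"rz":0},
  {"dx":0,"dy":0,"dz":0,"rx":0,"ry":0,"rz":0},
  {"dx":0,"dy":0,"dz":0,"rx":0,"ry":0,"rz":0},
  {"dx":0,"dy":0,"dz":0,"rx":0,"ry":0,"rz":0},
  {"dx":0,"dy":0,"dz":0,"rx":0,"ry":0,"rz":0},
  {"dx":0,"dy":0,"dz":0,"rx":0,"ry":0,"rz":0},
  {"dx":0,"dy":0,"dz":0,"rx":0,"ry":0,"rz":0},
])

```text
t: 12.9
tcp_pos: [0.4863, 0.0059, 0.0653]
tool_rot: [0.763, 0.647, 0.0, -0.0]
force: [0.1, 0.1, -2.3]
finger_gap: 0.321
gripper_force: 39.8
```

>>> move_arm([
  {"dx":0.0066,"dy":0.0395,"dz":0,"rx":0,"ry":0,"rz":0},
  {"dx":0.0066,"dy":0.0395,"dz":0,"rx":0,"ry":0,"rz":0},
  {"dx":0.0066,"dy":0.0395,"dz":0,"rx":0,"ry":0,"rz":0},
  {"dx":0.0066,"dy":0.0395,"dz":0,"rx":0,"ry":0,"rz":0},
  {"dx":0.0066,"dy":0.0395,"dz":0,"rx":0,"ry":0,"rz":0},
  {"dx":0.0066,"dy":0.0395,"dz":0,"rx":0,"ry":0,"rz":0},
  {"dx":0,"dy":0,"dz":0,"rx":0,"ry":0,"rz":0},
  {"dx":0,"dy":0,"dz":0,"rx":0,"ry":0,"rz":0},
  {"dx":0,"dy":0,"dz":0,"rx":0,"ry":0,"rz":0},
  {"dx":0,"dy":0,"dz":0,"rx":0,"ry":0,"rz":0},
], claw=0, newtons=25)

```text
t: 14.15
tcp_pos: [0.4873, 0.0118, 0.0653]
tool_rot: [0.763, 0.647, -0.0, -0.0]
force: [-0.1, -0.1, -1.4]
finger_gap: 0.324
gripper_force: 39.8
```

```bash
python3 -c "
from h import *
s=sensors.sense();print(s['tcp_pos'],s['force'],s['ft_torque'],s['gripper_force'])"
```

```text
[0.48725735 0.01176201 0.06529488] [-0.08713099 -0.09149717 -1.44533243] [-0.01165984  0.03444468  0.01983229] 39.80595409870148
```

>>> move_arm([
  {"dx":0.0099,"dy":0.0592,"dz":0,"rx":0,"ry":0,"rz":0},
  {"dx":0.0099,"dy":0.0592,"dz":0,"rx":0,"ry":0,"rz":0},
  {"dx":0.0099,"dy":0.0592,"dz":0,"rx":0,"ry":0,"rz":0},
  {"dx":0.0099,"dy":0.0592,"dz":0,"rx":0,"ry":0,"rz":0},
  {"dx":0.0099,"dy":0.0592,"dz":0,"rx":0,"ry":0,"rz":0},
  {"dx":0.0099,"dy":0.0592,"dz":0,"rx":0,"ry":0,"rz":0},
  {"dx":0.0099,"dy":0.0592,"dz":0,"rx":0,"ry":0,"rz":0},
  {"dx":0.0099,"dy":0.0592,"dz":0,"rx":0,"ry":0,"rz":0},
  {"dx":0,"dy":0,"dz":0,"rx":0,"ry":0,"rz":0},
  {"dx":0,"dy":0,"dz":0,"rx":0,"ry":0,"rz":0},
])

```text
t: 15.4
tcp_pos: [0.4893, 0.0236, 0.0653]
tool_rot: [0.763, 0.647, -0.0, -0.0]
force: [0.3, 0.4, -0.7]
finger_gap: 0.322
gripper_force: 39.8
```

```bash
python3 -c "
from h import *
s=sensors.sense();print(s['tcp_pos'],s['force'],s['ft_torque'],s['gripper_force'])"
```

```text
[0.489256   0.02362555 0.06529839] [ 0.26194807  0.42170997 -0.72737676] [ 0.05904272 -0.01490942  0.00991102] 39.805015325546265
```

>>> move_arm([
  {"dx":0.0099,"dy":0.0592,"dz":0,"rx":0,"ry":0,"rz":0},
  {"dx":0.0099,"dy":0.0592,"dz":0,"rx":0,"ry":0,"rz":0},
  {"dx":0.0099,"dy":0.0592,"dz":0,"rx":0,"ry":0,"rz":0},
  {"dx":0.0099,"dy":0.0592,"dz":0,"rx":0,"ry":0,"rz":0},
  {"dx":0.0099,"dy":0.0592,"dz":0,"rx":0,"ry":0,"rz":0},
  {"dx":0.0099,"dy":0.0592,"dz":0,"rx":0,"ry":0,"rz":0},
  {"dx":0.0099,"dy":0.0592,"dz":0,"rx":0,"ry":0,"rz":0},
  {"dx":0.0099,"dy":0.0592,"dz":0,"rx":0,"ry":0,"rz":0},
  {"dx":0,"dy":0,"dz":0,"rx":0,"ry":0,"rz":0},
  {"dx":0,"dy":0,"dz":0,"rx":0,"ry":0,"rz":0},
])

```text
t: 16.65
tcp_pos: [0.4912, 0.0355, 0.0653]
tool_rot: [0.763, 0.647, -0.0, 0.0]
force: [0.5, -0.3, -1.3]
finger_gap: 0.329
gripper_force: 39.8
```

>>> move_arm([
  {"dx":0.0066,"dy":0.0395,"dz":0,"rx":0,"ry":0,"rz":0},
  {"dx":0.0066,"dy":0.0395,"dz":0,"rx":0,"ry":0,"rz":0},
  {"dx":0.0066,"dy":0.0395,"dz":0,"rx":0,"ry":0,"rz":0},
  {"dx":0.0066,"dy":0.0395,"dz":0,"rx":0,"ry":0,"rz":0},
  {"dx":0.0066,"dy":0.0395,"dz":0,"rx":0,"ry":0,"rz":0},
  {"dx":0.0066,"dy":0.0395,"dz":0,"rx":0,"ry":0,"rz":0},
  {"dx":0,"dy":0,"dz":0,"rx":0,"ry":0,"rz":0},
  {"dx":0,"dy":0,"dz":0,"rx":0,"ry":0,"rz":0},
  {"dx":0,"dy":0,"dz":0,"rx":0,"ry":0,"rz":0},
  {"dx":0,"dy":0,"dz":0,"rx":0,"ry":0,"rz":0},
])

```text
t: 17.9
tcp_pos: [0.4923, 0.0413, 0.0653]
tool_rot: [0.763, 0.647, 0.0, 0.0]
force: [-0.1, -1.8, -0.2]
finger_gap: 0.322
gripper_force: 40.0
```

```bash
python3 -c "
from h import *
s=sensors.sense();print(s['tcp_pos'],s['force'],s['ft_torque'],s['gripper_force'])"
```

```text
[0.49228367 0.04131095 0.0653395 ] [-0.0923812  -1.83988427 -0.22084459] [-0.12517079  0.02627134 -0.00953171] 40.004918575286865
```

The button is being felt now. I'll continue in small steps.

>>> move_arm([
  {"dx":0.0066,"dy":0.0395,"dz":0,"rx":0,"ry":0,"rz":0},
  {"dx":0.0066,"dy":0.0395,"dz":0,"rx":0,"ry":0,"rz":0},
  {"dx":0.0066,"dy":0.0395,"dz":0,"rx":0,"ry":0,"rz":0},
  {"dx":0,"dy":0,"dz":0,"rx":0,"ry":0,"rz":0},
  {"dx":0,"dy":0,"dz":0,"rx":0,"ry":0,"rz":0},
  {"dx":0,"dy":0,"dz":0,"rx":0,"ry":0,"rz":0},
  {"dx":0,"dy":0,"dz":0,"rx":0,"ry":0,"rz":0},
  {"dx":0,"dy":0,"dz":0,"rx":0,"ry":0,"rz":0},
  {"dx":0,"dy":0,"dz":0,"rx":0,"ry":0,"rz":0},
  {"dx":0,"dy":0,"dz":0,"rx":0,"ry":0,"rz":0},
])

```text
t: 19.15
tcp_pos: [0.4928, 0.0445, 0.0653]
tool_rot: [0.763, 0.647, 0.0, -0.0]
force: [-0.0, -1.4, 2.2]
finger_gap: 0.323
gripper_force: 40.1
```

>>> move_arm([
  {"dx":0.0066,"dy":0.0395,"dz":0,"rx":0,"ry":0,"rz":0},
  {"dx":0.0066,"dy":0.0395,"dz":0,"rx":0,"ry":0,"rz":0},
  {"dx":0,"dy":0,"dz":0,"rx":0,"ry":0,"rz":0},
  {"dx":0,"dy":0,"dz":0,"rx":0,"ry":0,"rz":0},
  {"dx":0,"dy":0,"dz":0,"rx":0,"ry":0,"rz":0},
  {"dx":0,"dy":0,"dz":0,"rx":0,"ry":0,"rz":0},
  {"dx":0,"dy":0,"dz":0,"rx":0,"ry":0,"rz":0},
  {"dx":0,"dy":0,"dz":0,"rx":0,"ry":0,"rz":0},
  {"dx":0,"dy":0,"dz":0,"rx":0,"ry":0,"rz":0},
  {"dx":0,"dy":0,"dz":0,"rx":0,"ry":0,"rz":0},
])

```text
t: 20.4
tcp_pos: [0.493, 0.0461, 0.0653]
tool_rot: [0.762, 0.647, -0.0, 0.0]
force: [-1.1, -5.2, 2.0]
finger_gap: 0.318
gripper_force: 40.1
```

>>> move_arm([
  {"dx":0.0066,"dy":0.0395,"dz":0,"rx":0,"ry":0,"rz":0},
  {"dx":0.0066,"dy":0.0395,"dz":0,"rx":0,"ry":0,"rz":0},
  {"dx":0,"dy":0,"dz":0,"rx":0,"ry":0,"rz":0},
  {"dx":0,"dy":0,"dz":0,"rx":0,"ry":0,"rz":0},
  {"dx":0,"dy":0,"dz":0,"rx":0,"ry":0,"rz":0},
  {"dx":0,"dy":0,"dz":0,"rx":0,"ry":0,"rz":0},
  {"dx":0,"dy":0,"dz":0,"rx":0,"ry":0,"rz":0},
  {"dx":0,"dy":0,"dz":0,"rx":0,"ry":0,"rz":0},
  {"dx":0,"dy":0,"dz":0,"rx":0,"ry":0,"rz":0},
  {"dx":0,"dy":0,"dz":0,"rx":0,"ry":0,"rz":0},
])

```text
t: 21.65
tcp_pos: [0.4934, 0.0483, 0.0653]
tool_rot: [0.763, 0.647, 0.0, -0.0]
force: [1.0, 0.5, 2.2]
finger_gap: 0.326
gripper_force: 40.3
```

>>> move_arm([
  {"dx":0.0066,"dy":0.0395,"dz":0,"rx":0,"ry":0,"rz":0},
  {"dx":0.0066,"dy":0.0395,"dz":0,"rx":0,"ry":0,"rz":0},
  {"dx":0,"dy":0,"dz":0,"rx":0,"ry":0,"rz":0},
  {"dx":0,"dy":0,"dz":0,"rx":0,"ry":0,"rz":0},
  {"dx":0,"dy":0,"dz":0,"rx":0,"ry":0,"rz":0},
  {"dx":0,"dy":0,"dz":0,"rx":0,"ry":0,"rz":0},
  {"dx":0,"dy":0,"dz":0,"rx":0,"ry":0,"rz":0},
  {"dx":0,"dy":0,"dz":0,"rx":0,"ry":0,"rz":0},
  {"dx":0,"dy":0,"dz":0,"rx":0,"ry":0,"rz":0},
  {"dx":0,"dy":0,"dz":0,"rx":0,"ry":0,"rz":0},
])

```text
t: 22.9
tcp_pos: [0.4937, 0.0503, 0.0653]
tool_rot: [0.763, 0.647, 0.0, 0.0]
force: [0.2, -2.1, 2.6]
finger_gap: 0.322
gripper_force: 40.3
```

```bash
python3 -c "
from h import *
s=sensors.sense();print(s['tcp_pos'],s['force'],s['ft_torque'],s['gripper_force'])"
```

```text
[0.49372436 0.05028754 0.06532011] [ 0.15117288 -2.08956748  2.60089653] [ 0.16411192 -0.04608642 -0.01459319] 40.262373089790344
```

The button is held in. About 30 mm is left to the collar.

>>> move_arm([
  {"dx":0.0082,"dy":0.0493,"dz":0,"rx":0,"ry":0,"rz":0},
  {"dx":0.0082,"dy":0.0493,"dz":0,"rx":0,"ry":0,"rz":0},
  {"dx":0.0082,"dy":0.0493,"dz":0,"rx":0,"ry":0,"rz":0},
  {"dx":0.0082,"dy":0.0493,"dz":0,"rx":0,"ry":0,"rz":0},
  {"dx":0.0082,"dy":0.0493,"dz":0,"rx":0,"ry":0,"rz":0},
  {"dx":0.0082,"dy":0.0493,"dz":0,"rx":0,"ry":0,"rz":0},
  {"dx":0.0082,"dy":0.0493,"dz":0,"rx":0,"ry":0,"rz":0},
  {"dx":0.0082,"dy":0.0493,"dz":0,"rx":0,"ry":0,"rz":0},
  {"dx":0,"dy":0,"dz":0,"rx":0,"ry":0,"rz":0},
  {"dx":0,"dy":0,"dz":0,"rx":0,"ry":0,"rz":0},
])

```text
t: 24.15
tcp_pos: [0.4954, 0.0606, 0.0653]
tool_rot: [0.763, 0.647, 0.0, -0.0]
force: [0.1, 1.1, 1.8]
finger_gap: 0.324
gripper_force: 40.3
```

```bash
python3 -c "
from h import *
s=sensors.sense();print(s['tcp_pos'],s['force'],s['ft_torque'],s['gripper_force'])"
```

```text
[0.49542302 0.06055453 0.06534061] [0.07781736 1.09486873 1.8204886 ] [ 0.5202042  -0.03605531  0.05396671] 40.27761518955231
```

>>> move_arm([
  {"dx":0.0082,"dy":0.0493,"dz":0,"rx":0,"ry":0,"rz":0},
  {"dx":0.0082,"dy":0.0493,"dz":0,"rx":0,"ry":0,"rz":0},
  {"dx":0.0082,"dy":0.0493,"dz":0,"rx":0,"ry":0,"rz":0},
  {"dx":0.0082,"dy":0.0493,"dz":0,"rx":0,"ry":0,"rz":0},
  {"dx":0.0082,"dy":0.0493,"dz":0,"rx":0,"ry":0,"rz":0},
  {"dx":0.0082,"dy":0.0493,"dz":0,"rx":0,"ry":0,"rz":0},
  {"dx":0.0082,"dy":0.0493,"dz":0,"rx":0,"ry":0,"rz":0},
  {"dx":0.0082,"dy":0.0493,"dz":0,"rx":0,"ry":0,"rz":0},
  {"dx":0,"dy":0,"dz":0,"rx":0,"ry":0,"rz":0},
  {"dx":0,"dy":0,"dz":0,"rx":0,"ry":0,"rz":0},
])

```text
t: 25.4
tcp_pos: [0.497, 0.0704, 0.0653]
tool_rot: [0.763, 0.647, 0.0, -0.0]
force: [-0.4, 1.5, 2.0]
finger_gap: 0.326
gripper_force: 40.3
```

```bash
python3 -c "
from h import *
s=sensors.sense();print(s['tcp_pos'],s['force'],s['ft_torque'],s['gripper_force'])"
```

```text
[0.49698144 0.07035612 0.0653047 ] [-0.38406803  1.45655163  1.97084594] [ 0.33782847 -0.04488403  0.03335336] 40.282350182533264
```

>>> move_arm([
  {"dx":0.0066,"dy":0.0395,"dz":0,"rx":0,"ry":0,"rz":0},
  {"dx":0.0066,"dy":0.0395,"dz":0,"rx":0,"ry":0,"rz":0},
  {"dx":0.0066,"dy":0.0395,"dz":0,"rx":0,"ry":0,"rz":0},
  {"dx":0.0066,"dy":0.0395,"dz":0,"rx":0,"ry":0,"rz":0},
  {"dx":0,"dy":0,"dz":0,"rx":0,"ry":0,"rz":0},
  {"dx":0,"dy":0,"dz":0,"rx":0,"ry":0,"rz":0},
  {"dx":0,"dy":0,"dz":0,"rx":0,"ry":0,"rz":0},
  {"dx":0,"dy":0,"dz":0,"rx":0,"ry":0,"rz":0},
  {"dx":0,"dy":0,"dz":0,"rx":0,"ry":0,"rz":0},
  {"dx":0,"dy":0,"dz":0,"rx":0,"ry":0,"rz":0},
])

```text
t: 26.65
tcp_pos: [0.4977, 0.074, 0.0653]
tool_rot: [0.763, 0.647, 0.0, -0.0]
force: [0.3, 3.5, 2.5]
finger_gap: 0.323
gripper_force: 40.3
```

```bash
cat > chk.py <<'E'
from h import *
import cv2,sys
im=cams.snapshot("scene");s=sensors.sense();np.save("pics/s_last.npy",im)
a=im[170:240,330:430].astype(int);red=(a[...,0]>1.5*a[...,1])&(a[...,0]>100)&(a[...,2]<1.2*a[...,1])
y,x=np.nonzero(red);print(s['tcp_pos'],s['force'],s['ft_torque'],"red",len(x),(x.mean()+330,y.mean()+170) if len(x) else "")
E
python3 chk.py
```

```text
[0.49769299 0.0739926  0.06533252] [0.56844505 1.9364456  1.52486226] [ 0.66317978 -0.04966849  0.04804616] red 0
```

>>> move_arm([
  {"dx":0.0066,"dy":0.0395,"dz":0,"rx":0,"ry":0,"rz":0},
  {"dx":0.0066,"dy":0.0395,"dz":0,"rx":0,"ry":0,"rz":0},
  {"dx":0,"dy":0,"dz":0,"rx":0,"ry":0,"rz":0},
  {"dx":0,"dy":0,"dz":0,"rx":0,"ry":0,"rz":0},
  {"dx":0,"dy":0,"dz":0,"rx":0,"ry":0,"rz":0},
  {"dx":0,"dy":0,"dz":0,"rx":0,"ry":0,"rz":0},
  {"dx":0,"dy":0,"dz":0,"rx":0,"ry":0,"rz":0},
  {"dx":0,"dy":0,"dz":0,"rx":0,"ry":0,"rz":0},
  {"dx":0,"dy":0,"dz":0,"rx":0,"ry":0,"rz":0},
  {"dx":0,"dy":0,"dz":0,"rx":0,"ry":0,"rz":0},
])

```text
t: 27.95
tcp_pos: [0.498, 0.076, 0.0653]
tool_rot: [0.763, 0.647, 0.0, -0.0]
force: [0.1, 1.8, 2.3]
finger_gap: 0.316
gripper_force: 40.2
```

```bash
python3 chk.py
```

```text
[0.49798137 0.07598035 0.06531572] [0.30837309 1.94461277 2.12051509] [ 0.55289981 -0.1172958  -0.00204874] red 0
```

>>> move_arm([
  {"dx":0.0066,"dy":0.0395,"dz":0,"rx":0,"ry":0,"rz":0},
  {"dx":0,"dy":0,"dz":0,"rx":0,"ry":0,"rz":0},
  {"dx":0.0033,"dy":0.0197,"dz":0,"rx":0,"ry":0,"rz":0},
  {"dx":0,"dy":0,"dz":0,"rx":0,"ry":0,"rz":0},
  {"dx":0,"dy":0,"dz":0,"rx":0,"ry":0,"rz":0},
  {"dx":0,"dy":0,"dz":0,"rx":0,"ry":0,"rz":0},
  {"dx":0,"dy":0,"dz":0,"rx":0,"ry":0,"rz":0},
  {"dx":0,"dy":0,"dz":0,"rx":0,"ry":0,"rz":0},
  {"dx":0,"dy":0,"dz":0,"rx":0,"ry":0,"rz":0},
  {"dx":0,"dy":0,"dz":0,"rx":0,"ry":0,"rz":0},
])

```text
t: 29.25
tcp_pos: [0.4982, 0.0775, 0.0653]
tool_rot: [0.763, 0.647, 0.0, -0.0]
force: [0.9, 3.4, 0.7]
finger_gap: 0.319
gripper_force: 40.1
```

```bash
python3 chk.py
```

```text
[0.49821415 0.07744665 0.06531204] [0.52046066 4.64433853 1.28814378] [ 0.71027798 -0.15317488 -0.00472969] red 2 (np.float64(389.0), np.float64(207.5))
```

>>> move_arm([
  {"dx":0.0066,"dy":0.0395,"dz":0,"rx":0,"ry":0,"rz":0},
  {"dx":0,"dy":0,"dz":0,"rx":0,"ry":0,"rz":0},
  {"dx":0,"dy":0,"dz":0,"rx":0,"ry":0,"rz":0},
  {"dx":0,"dy":0,"dz":0,"rx":0,"ry":0,"rz":0},
  {"dx":0,"dy":0,"dz":0,"rx":0,"ry":0,"rz":0},
  {"dx":0,"dy":0,"dz":0,"rx":0,"ry":0,"rz":0},
  {"dx":0,"dy":0,"dz":0,"rx":0,"ry":0,"rz":0},
  {"dx":0,"dy":0,"dz":0,"rx":0,"ry":0,"rz":0},
  {"dx":0,"dy":0,"dz":0,"rx":0,"ry":0,"rz":0},
  {"dx":0,"dy":0,"dz":0,"rx":0,"ry":0,"rz":0},
])

```text
t: 30.55
tcp_pos: [0.4984, 0.0784, 0.0653]
tool_rot: [0.763, 0.647, -0.0, -0.0]
force: [-0.5, -0.6, -1.5]
finger_gap: 0.319
gripper_force: 39.8
```

```bash
python3 chk.py
```

```text
[0.49838407 0.07839349 0.06532553] [ 0.12171947 -0.82862942 -1.54977611] [ 0.05612985 -0.03008964  0.00184515] red 2 (np.float64(389.0), np.float64(207.5))
```

The forces fell back to baseline, so the button has probably popped. I'll check with a crop.

```bash
python3 - <<'E'
import numpy as np,cv2
im=np.load("pics/s_last.npy");cv2.imwrite("pics/pop.png",cv2.resize(im[180:235,345:425],(800,550),interpolation=cv2.INTER_CUBIC)[:,:,::-1])
E
```

```text
(no output)
```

View pics/pop.png

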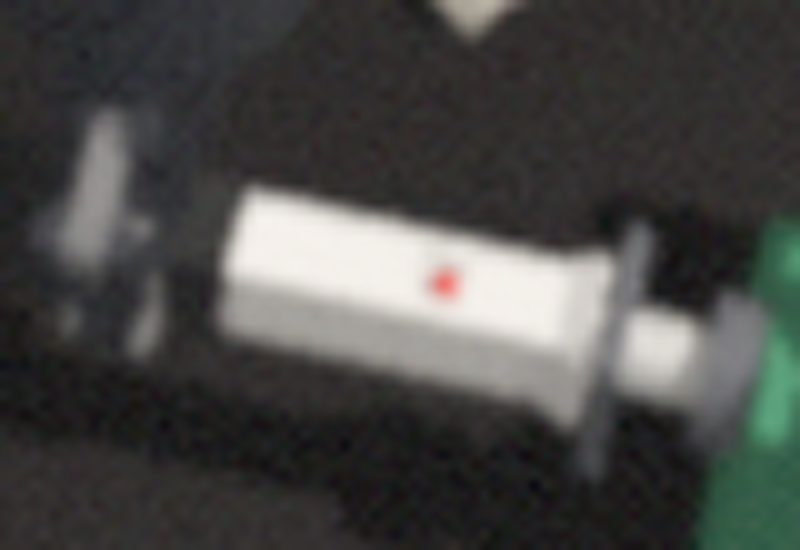

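The red button is up through the hole at (389,208) and the mouth sits against the collar plate. I'll release and retreat upward.

>>> move_arm([
  {"dx":0,"dy":0,"dz":0,"rx":0,"ry":0,"rz":0},
  {"dx":0,"dy":0,"dz":0,"rx":0,"ry":0,"rz":0},
  {"dx":0,"dy":0,"dz":0,"rx":0,"ry":0,"rz":0},
  {"dx":0,"dy":0,"dz":0,"rx":0,"ry":0,"rz":0},
  {"dx":0,"dy":0,"dz":0,"rx":0,"ry":0,"rz":0},
  {"dx":0,"dy":0,"dz":0,"rx":0,"ry":0,"rz":0},
  {"dx":0,"dy":0,"dz":0,"rx":0,"ry":0,"rz":0},
  {"dx":0,"dy":0,"dz":0,"rx":0,"ry":0,"rz":0},
  {"dx":0,"dy":0,"dz":0,"rx":0,"ry":0,"rz":0},
  {"dx":0,"dy":0,"dz":0,"rx":0,"ry":0,"rz":0},
], claw=100)

```text
t: 31.85
tcp_pos: [0.4984, 0.0784, 0.0653]
tool_rot: [0.763, 0.647, 0.0, -0.0]
force: [0.6, -0.2, -0.0]
finger_gap: 1.001
gripper_force: 0.0
```

>>> move_arm([
  {"dx":0,"dy":0,"dz":0.2,"rx":0,"ry":0,"rz":0},
  {"dx":0,"dy":0,"dz":0.5,"rx":0,"ry":0,"rz":0},
  {"dx":0,"dy":0,"dz":0.9,"rx":0,"ry":0,"rz":0},
  {"dx":0,"dy":0,"dz":0.9,"rx":0,"ry":0,"rz":0},
  {"dx":0,"dy":0,"dz":0.9,"rx":0,"ry":0,"rz":0},
  {"dx":0,"dy":0,"dz":0.9,"rx":0,"ry":0,"rz":0},
  {"dx":0,"dy":0,"dz":0.5,"rx":0,"ry":0,"rz":0},
  {"dx":0,"dy":0,"dz":0,"rx":0,"ry":0,"rz":0},
  {"dx":0,"dy":0,"dz":0,"rx":0,"ry":0,"rz":0},
  {"dx":0,"dy":0,"dz":0,"rx":0,"ry":0,"rz":0},
])

```text
t: 33.1
tcp_pos: [0.4978, 0.0784, 0.1845]
tool_rot: [0.763, 0.647, -0.001, -0.001]
force: [0.4, 0.6, -0.4]
finger_gap: 1.005
gripper_force: 0.0
```

```bash
python3 chk.py; python3 - <<'E'
import numpy as np,cv2
im=np.load("pics/s_last.npy");cv2.imwrite("pics/fin.png",cv2.resize(im[160:250,310:440],(780,540),interpolation=cv2.INTER_CUBIC)[:,:,::-1])
E
```

```text
[0.49783748 0.07842116 0.18446816] [-0.6081055   0.31951303  0.7482558 ] [0.01272718 0.02157682 0.01234481] red 2 (np.float64(389.0), np.float64(207.5))
```

View pics/fin.png

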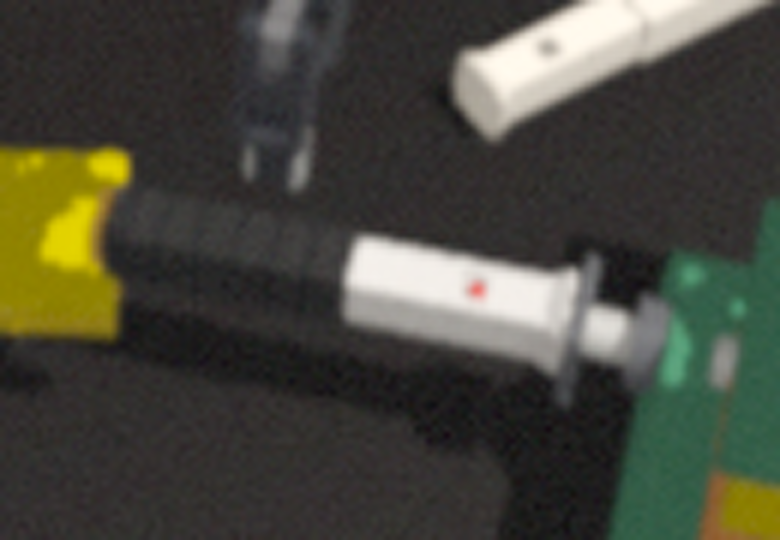

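The handle sits locked on, with the red button at (389,208) up through the hole. The gripper is clear above it.

```bash
python3 -c "
from station import order
print(order.sign_off())"
```

```text
the job is handed in; nothing more can be done
None
```

The handle is on the spigot hole side up, with the red button up through the hole and the mouth at the collar; I let go, moved the gripper clear and handed the job in at about 33 s (no verdict was returned).

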